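# Open the polishing bench's dust trap

## Task

Open the dust trap so that it can be emptied: turn the black T-knob on its blue cap anticlockwise (seen from above) until you feel the catch drop into its hidden release notch, stop there, lift the cap straight off without forcing the catch, and set it down gently, upright, in the middle of the green mat. Leave the other things on the bench where they are.

Things in the scene. Friction and masses are not known exactly. Their poses are not given: they have to be found in the camera images.
- trap: the dust trap, a fixed stainless box 140 x 140 mm, 86 mm high, with a square open neck on top; origin: centre of its underside on the bench, z up. Two hose spigots stick out 45 mm on its +x side at 46 mm height
- neck (a point): centre of the neck's rim, 125 mm above the bench; the neck is 100 mm square outside, 3 mm wall. Inside, under the cap, is a keeper ring (radius 30 to 46 mm, 6 mm thick, underside 11 mm below the rim) with two opposite slots 11.5 mm wide: the release notch. The ring is clamped at an unknown angle, which no pose here shows; it does not turn
- cap: the blue square cap on the neck, 111 x 111 x 34 mm: 4 mm top plate, skirt 30 mm deep (4 mm wall, 1.3 mm play each side) that hangs over the neck; 0.45 to 0.66 kg with the knob. Origin: centre of the skirt's lower edge, z up, 95 mm above the bench and square with the trap when closed. Lifted 30 mm it is clear of the neck; it stands level on its skirt
- knob: the black T-knob, turning on the cap's vertical centre axis; origin on that axis at the cap's top face (34 mm above the cap's origin), z up, x along the T-bar. T-bar 62 x 14 x 16 mm (long, wide, high), its centre 27 mm above this origin; below it a stem of 8 mm radius and a boss of 14 mm radius, 8 mm high
- knob_bar (a point): centre of the T-bar, x along it. Turned anticlockwise seen from above the knob drags evenly, about 0.17 N m. The notch lies 20 to 85 degrees on from the start. From 9 degrees before its middle the catch springs up into it: the torque falls away, may pull the knob on a little, and lies slack near zero around the middle; farther it climbs past 0.5 N m, which forces the catch
- catch (a point): middle of the catch bar, 18.5 mm below the knob's origin, hidden: a steel bar 83 mm long, 7 mm thick, on the knob's shaft, parallel to the T-bar, which a 12 N spring pulls up against the keeper ring. With it in the notch (within 3 degrees of its middle) the cap lifts by its weight alone; anywhere else it holds the cap down. More than 25 N between catch and ring damages it
- mat: the green rubber mat, 220 x 220 mm, 4 mm thick, fixed on the bench; origin: centre of its underside, z up
- compound_bar: pinkish bar of polishing compound, half in a paper wrapper, 102 x 36 x 36 mm, lying near the trap and mat; origin: its underside
- spare_buff: round cotton buffing wheel, 150 mm across and 22 mm thick, lying flat; origin: centre of its underside
- eyeglass_frame: folded olive eyeglass frame, 136 mm wide, lying flat; origin: its underside
- parts_tray: white and blue tray of eyeglass frames, 160 x 280 x 45 mm; origin: centre of its underside
- brush: hand brush, 200 mm long, lying flat
- spanner: open-ended spanner, 180 mm long, lying flat
- polish_jar: jar with a white lid, 70 mm across and 85 mm high; origin: centre of its underside
Not all that is in view belongs to the job. Of the things that look like the cap, the largest one is meant.

How it is judged (in metres and radians):
At the end, for the whole second after the job is handed in: the cap stands still and upright (within 3 degrees) on its skirt on the green mat, its centre within 45 mm of the mat's centre, and has been let go (horizontal distance between cap and mat below 0.045 m and z of cap in the frame of mat below 0.009 m and angle between cap's own z axis and vertical below 0.06 rad and linear speed of cap below 0.02 m/s); the robot touches nothing.
It fails at once if the catch is forced against the keeper ring in the trap with more than 25 N (its spring alone presses with 12 N) (contact force between trap and knob above 25 N).
It fails at once if the cap is pressed or knocked onto the mat with more than 60 N (contact force between cap and mat above 60 N).
It fails at once if the cap, away from the trap, is let go more than 12 mm above the mat (dropped) (contact force between the fingers and cap below 0.5 N and horizontal distance between cap and trap above 0.06 m and z of cap in the frame of mat above 0.016 m).
It fails at once if another thing on the bench is shifted by more than 30 mm (distance of any of compound_bar, spare_buff, eyeglass_frame, parts_tray, brush, spanner, polish_jar from where it was at the start of the episode above 0.03 m).
It also fails if it takes over 70 s, if anything falls off the work surface, if the arm or the gripper's body presses on something with over 40 N, if the wrist force passes 120 N, or if a joint passes its speed limit or range.

## Robot

A 7-joint arm with a two-finger parallel gripper is mounted at the origin on the work surface. World frame = base frame: x ahead of the robot, y to its left, z up, the work surface at z = 0. Lengths are in m, angles in degrees, forces in N, time in s.
With the tool pointing down it reaches from about 0.425 to 0.925 m from the base axis. Payload 6.8 kg.
Tool frame: the origin (TCP) lies between the finger pads; the fingertips stand manip.tcp_to_tips ahead of it and the grasp point (between the pads) lies 5 mm behind it (manip.tcp_to_tips is the distance from the TCP to the fingertips, in m); z points along the fingers, y is the direction in which the jaws open and shut (so a half turn about z gives the same grasp; the last joint's range is limited). The gripper opens to 88 mm and grips with 3 to 60 N. Pads are 20 mm wide; open, the fingers measure 115 mm over their backs; the gripper's body (75 mm by 178 mm) begins 61 mm behind the grasp point.
Start: joints at [-79.074, 27.33, 1.283, 89.118, -0.659, 63.558, -4.761], TCP at [0.199, 0.645, 0.237] pointing down, gripper open.
Joint ranges: [-169.35, 169.35], [-19.33, 120.38], [-80.79, 83.38], [13.8, 139.57], [-78.32, 258.32], [9.67, 109.79], [-169.56, 169.56]. Speed limits (degrees/s): [136.94, 136.94, 180, 180, 180, 180, 180].

## Interface

Orientations are given as [roll, pitch, yaw] about the fixed x, y, z axes, in that order (R = Rz(yaw) Ry(pitch) Rx(roll)).
In Python, from workcell import manip, capture, camera_params, ticket gives the robot as it stands. The module is installed in compiled form; this text tells all that it offers.
- The arm moves only by the tool step_arm, never from a script. Its argument "moves" is a list of rows, each an object with "dp": the shift along the world's x, y, z in m, a list of three; "roll": the turn about the world's z in rad. A call has 1 to 20 rows; each row shifts and turns the pose as measured when the row begins; what a row does not reach is not made up. A row lasts 1/10 s, in which the tool goes at most 50 mm and 8.59 degrees, less where a joint would pass 70% of its speed; a pose out of reach is approached as far as the arm can. A call is refused whole if a number of a shift passes 0.05 or a number of a turn 0.15, either way. A call with a gripper value outside its range is refused whole. "claw" is the finger opening in m, from 0 to 0.0878, set as the call begins (left out, the last holds). The fingers move at their own pace and stop on an object; "grip_force" is the grip in N (left out, the last holds). Time passes only in rows, so rows that do not move let the fingers close. It gives the time, the measured TCP pose, the force and the opening at its end, in the units of the state.
- manip.read_state(): the state, without advancing time (a new reading comes with each control period).
- capture(name): name is "scene" or "top" or "wrist"; returns (picture, depth): 420x560x3 uint8, blue, green, red; 420x560 float32, m along the optical axis (not along the pixel's ray), 0 where there is no reading.
- camera_params(name): a dict with "mtx" (3x3 intrinsics, pixels), "dist_coeffs" ([k1, k2, p1, p2, k3] as OpenCV has them; the pictures are not rectified), "pose" (4x4, takes a point from camera to world coordinates); the wrist camera has in their place "T_tool_cam" (4x4, takes a point from camera to tool coordinates, whose origin is the TCP and whose axes are the flange's). Camera axes: x right, y up, looking along -z (the intrinsics and any distortion apply to the point x, -y, -z); pixel columns grow to the right and rows downward; lengths in m; the calibration is good to about 2 mm. A picture is of the moment at which its call begins: read the wrist's pose just before it. camera_params takes no time and is no camera call.
- ticket.job_done(): hands the job in, once; it reports no verdict.
The state is a dict: "t": time; "joint_positions": joint angles; "dq": joint speeds; "joint_efforts": joint torques, N m; "tool_pos": TCP position; "tcp_rot": TCP orientation; "contact_force": force on the tool from outside, world axes, zero at the start; "torque": the same for the moment, N m; "finger_gap": finger opening in m.
Only numpy, scipy, OpenCV 4.12 (cv2) and the standard library are available. Lean on these libraries where they do the work, as an engineer would, in place of code of your own. Each camera call takes 0.05 s, during which the arm holds its last target.

## Working session

There is one attempt and no reset: what is moved stays moved. The work goes in short steps, Python scripts to look and compute and a tool call to move; the robot and the scene stay as the last step left them, time stands still between calls to the robot, and variables do not carry over. Pictures are saved under pics/ and viewed, and the job is handed in when it is done.

Besides the shell and the picture viewer there is one more tool, called as name([rows], argument=value, ...), one row to a line, values as JSON. step_arm: Moves the arm, as the interface text tells. Its arguments: {"type":"object","properties":{"moves":{"type":"array"},"claw":{"type":"number"},"grip_force":{"type":"number"}},"required":["moves"]}

```bash
mkdir -p pics; python3 - <<'E'
from workcell import manip, capture, camera_params
import cv2, numpy as np
print(manip.tcp_to_tips, manip.read_state())
for n in ["scene","top","wrist"]:
    p,d=capture(n); cv2.imwrite(f"pics/{n}0.png",p); np.save(f"pics/{n}0.npy",d)
    print(n,camera_params(n))
E
```

```text
0.014 {'t': 0.0, 'joint_positions': array([-79.07410434,  27.37612175,   1.28125557,  89.1763549 ,
        -0.65882173,  63.5564699 ,  -4.76192302]), 'dq': array([ 0.05750675,  0.03716526, -0.09886336, -0.02143707,  0.12332271,
        0.0424314 , -0.09177062]), 'joint_efforts': array([-6.47081451e-04, -5.82840121e+01,  1.53425552e+00, -2.72614217e+01,
       -5.43433533e-02,  1.69259455e-02,  1.56788151e-04]), 'tool_pos': array([0.19855871, 0.64455264, 0.23569273]), 'tcp_rot': array([-1.79898746e+02,  8.18660660e-03,  1.62879945e+02]), 'contact_force': array([-1.10796294,  0.10370625, -0.1418895 ]), 'torque': array([ 0.02478219, -0.01700466,  0.04218693]), 'finger_gap': 0.08741827785311387}
scene {'mtx': array([[456.12612041,   0.        , 280.83360805],
       [  0.        , 456.12612041, 211.402227  ],
       [  0.        ,   0.        ,   1.        ]]), 'dist_coeffs': array([-0.14136341,  0.        ,  0.        ,  0.        ,  0.        ]), 'pose': array([[-0.45065978, -0.64276391,  0.61948392,  1.26341629],
       [ 0.89258952, -0.33515524,  0.30158734,  0.35772092],
       [ 0.
[... 536 characters left out ...]
98199863,  1.22226972],
       [ 0.        ,  0.        ,  0.        ,  1.        ]])}
wrist {'mtx': array([[321.61329977,   0.        , 280.45452596],
       [  0.        , 321.61329977, 207.7833388 ],
       [  0.        ,   0.        ,   1.        ]]), 'dist_coeffs': array([-0.02506214,  0.        ,  0.        ,  0.        ,  0.        ]), 'T_tool_cam': array([[ 3.32643927e-04,  9.57116166e-01,  2.89704219e-01,
         7.85717892e-02],
       [ 9.99999924e-01, -3.77672350e-04,  9.95236110e-05,
         4.81708595e-04],
       [ 2.04668930e-04,  2.89704164e-01, -9.57116218e-01,
        -1.46786650e-01],
       [ 0.00000000e+00,  0.00000000e+00,  0.00000000e+00,
         1.00000000e+00]])}
```

View pics/scene0.png

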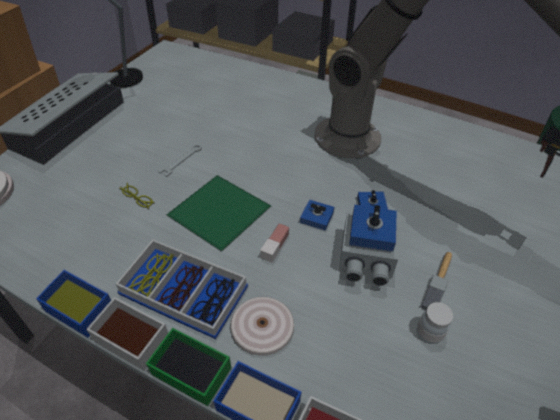

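View pics/top0.png

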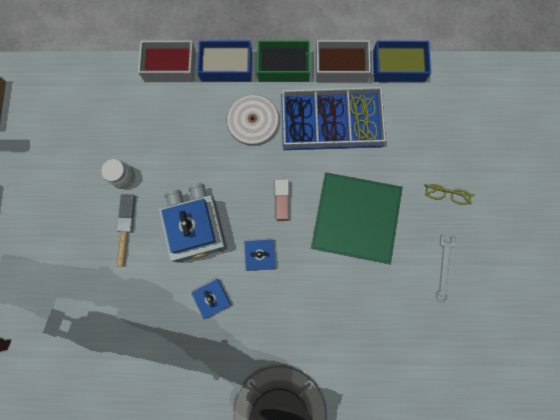

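View pics/wrist0.png

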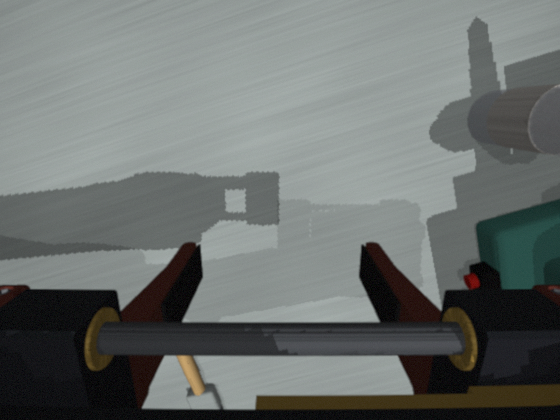

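Lookalikes for the cap in the top view are the blue cap on the trap (190,225), the small blue cap (260,254) and the small blue cap (211,298). The one on the steel box with spigots is the largest, so I choose it. The mat is at (357,218). Next I measure and take a close crop.

```bash
cat > h.py <<'E'
import cv2, numpy as np
from workcell import manip, capture, camera_params
from scipy.spatial.transform import Rotation as R
def pose(name,st=None):
    c=camera_params(name)
    if name!="wrist": return c,c["pose"]
    T=np.eye(4); T[:3,:3]=R.from_euler("xyz",st["tcp_rot"],degrees=True).as_matrix(); T[:3,3]=st["tool_pos"]
    return c,T@c["T_tool_cam"]
def rays(name,uv,st=None):
    c,T=pose(name,st)
    n=cv2.undistortPoints(np.array(uv,float).reshape(-1,1,2),c["mtx"],c["dist_coeffs"]).reshape(-1,2)
    d=np.c_[n[:,0],-n[:,1],-np.ones(len(n))]@T[:3,:3].T
    return T[:3,3],d
def plane(name,uv,z,st=None):
    o,d=rays(name,uv,st); return o+d*((z-o[2])/d[:,2])[:,None]
def proj(name,P,st=None):
    c,T=pose(name,st); q=(np.array(P,float).reshape(-1,3)-T[:3,3])@T[:3,:3]
    q=q*[1,-1,-1]
    return cv2.projectPoints(q.reshape(-1,1,3),np.zeros(3),np.zeros(3),c["mtx"],c["dist_coeffs"])[0].reshape(-1,2)
def cloud(name,d,st=None):
    v,u=np.mgrid[:420,:560]; o,r=rays(name,np.c_[u.ravel(),v.ravel()],st)
    c,T=pose(name,st)
    return (o+r*d.reshape(-1,1)).reshape(420,560,3)
E
python3 - <<'E'
from h import *
p=cv2.imread("pics/top0.png"); d=np.load("pics/top0.npy")
s=cv2.imread("pics/scene0.png")
cv2.imwrite("pics/crop1.png",np.hstack([cv2.resize(p[170:320,100:300],(533,400),interpolation=2),cv2.resize(s[180:290,310:420],(260,260),interpolation=2).copy() if 0 else cv2.resize(s[180:300,300:420],(267,400),interpolation=2)]))
hsv=cv2.cvtColor(p,cv2.COLOR_BGR2HSV)
g=cv2.inRange(hsv,(60,90,30),(85,255,255)); g[:150]=0
b=cv2.inRange(hsv,(100,150,60),(125,255,255)); b[:150]=0
for n,m,z in(("mat",g,.004),("blue",b,.129)):
    cs,_=cv2.findContours(m,cv2.RETR_EXTERNAL,2)
    for c in cs:
        if cv2.contourArea(c)<300: continue
        r=cv2.minAreaRect(c); q=plane("top",cv2.boxPoints(r),z); print(n,r,"\n",q.round(4),q.mean(0).round(4))
P=cloud("top",d)
print("cap pts z", P[240,190],P[215,175],"mat",P[218,357],"bench",P[330,400])
# height bands
for lo,hi in((.12,.137),(.14,.18)):
    m=(P[...,2]>lo)&(P[...,2]<hi)&(abs(np.mgrid[:420,:560][1]-195)<60)&(abs(np.mgrid[:420,:560][0]-230)<60)
    x=P[m]; print(lo,len(x),x.mean(0),np.median(x,0))
    r=cv2.minAreaRect(x[:,:2].astype(np.float32)*1000); print(r)
E
```

```text
mat ((357.6301574707031, 217.80563354492188), (80.04264831542969, 77.27831268310547), 10.619654655456543) 
 [[ 0.4241 -0.0801  0.004 ]
 [ 0.6381 -0.1203  0.004 ]
 [ 0.5973 -0.3391  0.004 ]
 [ 0.3865 -0.2925  0.004 ]] [ 0.5115 -0.208   0.004 ]
blue ((210.60000610351562, 298.6999816894531), (28.621667861938477, 29.06888198852539), 63.43495178222656) 
 [[0.3032 0.2165 0.129 ]
 [0.3351 0.1544 0.129 ]
 [0.2748 0.1213 0.129 ]
 [0.2434 0.1828 0.129 ]] [0.2891 0.1687 0.129 ]
blue ((259.50665283203125, 254.59959411621094), (28.27057647705078, 27.80494499206543), 86.18592071533203) 
 [[0.4284 0.0899 0.129 ]
 [0.4337 0.0216 0.129 ]
 [0.3649 0.0159 0.129 ]
 [0.3596 0.0835 0.129 ]] [0.3967 0.0527 0.129 ]
blue ((187.7647247314453, 225.55885314941406), (43.65641403198242, 44.38401794433594), 75.96376037597656) 
 [[0.5056 0.3029 0.129 ]
 [0.5341 0.1953 0.129 ]
 [0.4277 0.1644 0.129 ]
 [0.3999 0.27   0.129 ]] [0.4668 0.2332 0.129 ]
cap pts z [0.43079854 0.22654818 0.12498214] [0.49364913 0.26816119 0.12291223] mat [ 0.5096753  -0.20679313  0.00106561] bench [ 2.11383304e-01 -3.14608078e-01 -1.23365659e-05]
0.12 1796 [0.46676478 0.23517767 0.12817783] [0.4655995  0.23167607 0.12816835]
((468.1988525390625, 236.36260986328125), (111.38504791259766, 111.54393768310547), 15.819592475891113)
0.14 175 [0.46739654 0.23501255 0.16107251] [0.46750367 0.23488777 0.1622807 ]
((467.705078125, 236.00039672851562), (61.54911422729492, 15.838361740112305), 13.945502281188965)
```

View pics/crop1.png

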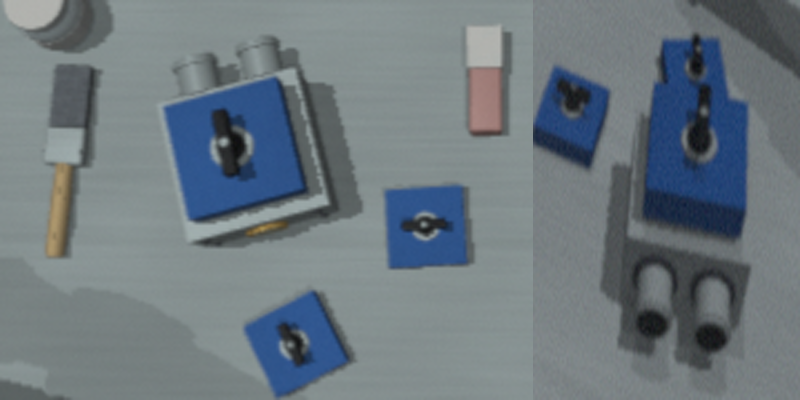

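The crop confirms the choice: the large cap sits on the steel box, 111 mm square by depth, with its knob bar at about 14° yaw and (0.4675, 0.2355). I now move above it and turn to yaw 14°, which leaves the last joint room for the anticlockwise turn.

step_arm([
  {"dp": [0.015,-0.0227,0.003],"roll": -0.145},
  {"dp": [0.015,-0.0227,0.003],"roll": -0.145},
  {"dp": [0.015,-0.0227,0.003],"roll": -0.145},
  {"dp": [0.015,-0.0227,0.003],"roll": -0.145},
  {"dp": [0.015,-0.0227,0.003],"roll": -0.145},
  {"dp": [0.015,-0.0227,0.003],"roll": -0.145},
  {"dp": [0.015,-0.0227,0.003],"roll": -0.145},
  {"dp": [0.015,-0.0227,0.003],"roll": -0.145},
  {"dp": [0.015,-0.0227,0.003],"roll": -0.145},
  {"dp": [0.015,-0.0227,0.003],"roll": -0.145},
  {"dp": [0.015,-0.0227,0.002],"roll": -0.145},
  {"dp": [0.015,-0.0227,0.002],"roll": -0.145},
  {"dp": [0.015,-0.0227,0.002],"roll": -0.145},
  {"dp": [0.015,-0.0227,0.002],"roll": -0.145},
  {"dp": [0.015,-0.0227,0.002],"roll": -0.145},
], claw=0.06, grip_force=45)

```text
t: 1.65
tool_pos: [0.4244, 0.2906, 0.2727]
tcp_rot: [-179.5, 0.1, 34.4]
contact_force: [-0.2, 0.9, -0.3]
finger_gap: 0.0598
```

step_arm([
  {"dp": [0.015,-0.019,0],"roll": -0.12},
  {"dp": [0.015,-0.019,0],"roll": -0.12},
  {"dp": [0.013,-0.016,0],"roll": -0.11},
  {"dp": [0,0,0],"roll": 0},
])

```text
t: 2.05
tool_pos: [0.4702, 0.2301, 0.273]
tcp_rot: [-179.6, 0.0, 13.0]
contact_force: [0.4, -0.4, 0.4]
finger_gap: 0.06
```

```bash
python3 - <<'E'
from h import *
st=manip.read_state(); p,d=capture("wrist"); cv2.imwrite("pics/w1.png",p); np.save("pics/w1.npy",d)
import pickle; pickle.dump(st,open("pics/w1.pkl","wb"))
print(st["tool_pos"],st["tcp_rot"],st["joint_positions"],st["torque"],st["contact_force"])
P=cloud("wrist",d,st)
for lo,hi in((.122,.135),(.152,.18)):
    m=(P[...,2]>lo)&(P[...,2]<hi)&(d>0)&(np.hypot(P[...,0]-.467,P[...,1]-.235)<.085)
    x=P[m]; print(lo,len(x),np.median(x,0), cv2.minAreaRect(x[:,:2].astype(np.float32)*1000))
E
```

```text
[0.47015332 0.23006596 0.27301594] [-1.79554032e+02  3.02976948e-02  1.29678643e+01] [-65.78473158  12.24974079  39.04090037 109.29347902  -9.26004293
  61.36924751 -99.96437482] [-0.01101217  0.12638811 -0.00222117] [ 0.4374763  -0.37865668  0.35208916]
0.122 11977 [0.47650882 0.23645775 0.1276793 ] ((469.156005859375, 234.53158569335938), (111.12939453125, 111.00255584716797), 15.9630126953125)
0.152 1163 [0.47238189 0.23494462 0.16234465] ((470.0732727050781, 234.54835510253906), (60.948463439941406, 14.004755973815918), 14.130372047424316)
```

View pics/w1.png

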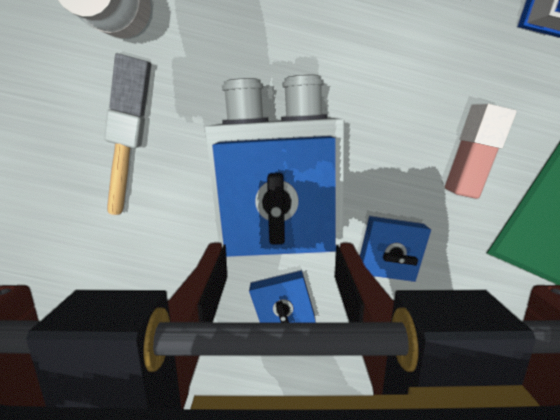

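step_arm([
  {"dp": [-0.0005,0.003,-0.03],"roll": 0.02},
  {"dp": [0,0.002,-0.03],"roll": 0},
  {"dp": [0,0,-0.025],"roll": 0},
  {"dp": [0,0,-0.013],"roll": 0},
  {"dp": [0,0,-0.004],"roll": 0},
  {"dp": [0,0,0],"roll": 0},
])

```text
t: 2.7
tool_pos: [0.4648, 0.2444, 0.1681]
tcp_rot: [-179.2, 0.1, 15.8]
contact_force: [-0.6, -0.3, 0.4]
finger_gap: 0.0602
```

```bash
python3 - <<'E'
from h import *
st=manip.read_state(); p,d=capture("wrist"); cv2.imwrite("pics/w2.png",p)
print(st["tool_pos"],st["tcp_rot"],st["torque"],st["contact_force"])
P=cloud("wrist",d,st)
m=(P[...,2]>.155)&(P[...,2]<.18)&(d>0)&(np.hypot(P[...,0]-.467,P[...,1]-.235)<.05)
x=P[m]; print(len(x),np.median(x,0), cv2.minAreaRect(x[:,:2].astype(np.float32)*1000))
E
```

```text
[0.46482044 0.24441366 0.16806793] [-1.79239393e+02  5.88810596e-02  1.57565153e+01] [-0.01388183  0.12548695  0.00097399] [-0.56360603 -0.34941165  0.39053019]
4367 [0.47097955 0.23550371 0.16268265] ((471.09405517578125, 246.45248413085938), (67.75965881347656, 60.970726013183594), 67.63162994384766)
```

View pics/w2.png

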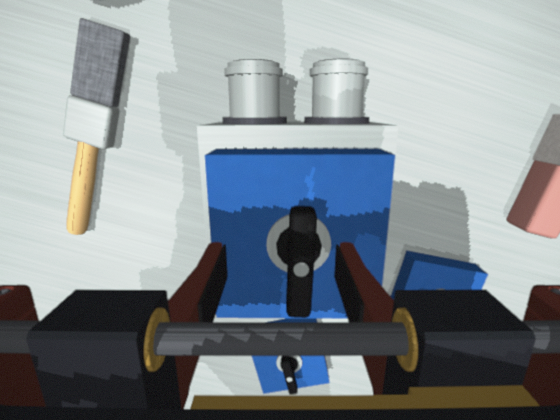

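step_arm([
  {"dp": [0.005,-0.0095,-0.003],"roll": -0.029},
  {"dp": [0,0,0],"roll": 0},
])

```text
t: 2.95
tool_pos: [0.4714, 0.2351, 0.1671]
tcp_rot: [-179.1, -0.2, 14.0]
contact_force: [0.7, -0.3, 0.2]
finger_gap: 0.06
```

step_arm([
  {"dp": [0,0,0],"roll": 0},
  {"dp": [0,0,0],"roll": 0},
])

```text
t: 3.15
tool_pos: [0.4724, 0.2349, 0.1683]
tcp_rot: [-179.1, -0.3, 13.9]
contact_force: [-0.1, 0.0, 0.6]
finger_gap: 0.0602
```

step_arm([
  {"dp": [-0.0025,0,-0.004],"roll": 0.003},
  {"dp": [0,0,0],"roll": 0},
])

```text
t: 3.35
tool_pos: [0.47, 0.2351, 0.1644]
tcp_rot: [-179.0, -0.3, 14.1]
contact_force: [-0.0, 0.1, 0.8]
finger_gap: 0.0597
```

step_arm([
  {"dp": [0,0,0],"roll": 0},
])

```text
t: 3.45
tool_pos: [0.4698, 0.2351, 0.1643]
tcp_rot: [-179.0, -0.3, 14.1]
contact_force: [-1.2, 0.3, 0.9]
finger_gap: 0.0595
```

Pose is stable, with the tips at about 0.150. Closing gently.

step_arm([
  {"dp": [0,0,0],"roll": 0},
  {"dp": [0,0,0],"roll": 0},
  {"dp": [0,0,0],"roll": 0},
  {"dp": [0,0,0],"roll": 0},
  {"dp": [0,0,0],"roll": 0},
], claw=0.0, grip_force=15)

```text
t: 3.95
tool_pos: [0.4697, 0.2353, 0.1643]
tcp_rot: [-179.0, -0.3, 14.2]
contact_force: [-0.2, 0.4, 0.1]
finger_gap: 0.0233
```

```bash
cat > s.py <<'E'
from h import *
st=manip.read_state(); p=st["tool_pos"]
print("t",st["t"],"pos",p.round(4),"rot",st["tcp_rot"].round(2),"M",st["torque"].round(3),"F",st["contact_force"].round(2),"gap",round(st["finger_gap"],4),"j",st["joint_positions"].round(0),"e7",st["joint_efforts"][6].round(3))
E
python3 s.py; cat > look.py <<'E'
import sys
from h import *
p,d=capture("wrist"); cv2.imwrite(sys.argv[1],p)
E
python3 look.py pics/w3.png
```

```text
t 3.95 pos [0.4697 0.2353 0.1643] rot [-179.05   -0.29   14.16] M [-0.054  0.128  0.024] F [-0.24  0.36  0.06] gap 0.0233 j [-61.  21.  35. 116. -17.  48. -92.] e7 0.001
```

View pics/w3.png

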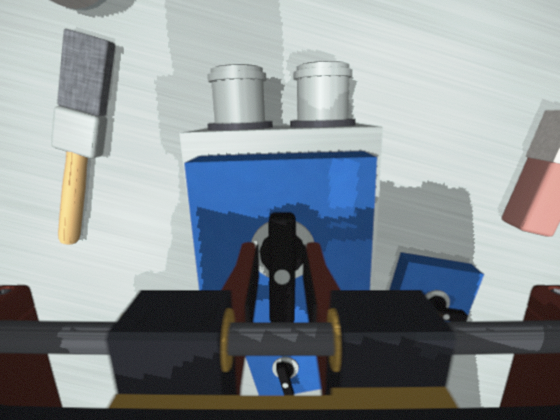

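The fingers are still closing, one on each side of the bar at (283,280). Continuing.

step_arm([
  {"dp": [0,0,0],"roll": 0},
  {"dp": [0,0,0],"roll": 0},
  {"dp": [0,0,0],"roll": 0},
  {"dp": [0,0,0],"roll": 0},
])

```text
t: 4.4
tool_pos: [0.4699, 0.2347, 0.1643]
tcp_rot: [-179.1, -0.3, 14.1]
contact_force: [-0.2, -0.2, 0.3]
finger_gap: 0.0141
```

```bash
python3 s.py
```

```text
t 4.4 pos [0.4699 0.2347 0.1643] rot [-179.09   -0.29   14.14] M [-0.17   0.098  0.001] F [-0.18 -0.21  0.25] gap 0.0141 j [-61.  21.  35. 116. -17.  48. -92.] e7 -0.003
```

step_arm([
  {"dp": [0,0,0],"roll": 0},
  {"dp": [0,0,0],"roll": 0},
], grip_force=45)

```text
t: 4.6
tool_pos: [0.4699, 0.2347, 0.1643]
tcp_rot: [-179.1, -0.3, 14.1]
contact_force: [0.9, -0.8, 0.7]
finger_gap: 0.0136
```

step_arm([
  {"dp": [0,0,0],"roll": 0.035},
  {"dp": [0,0,0],"roll": 0.035},
  {"dp": [0,0,0],"roll": 0.035},
])

```text
t: 4.9
tool_pos: [0.4699, 0.2348, 0.1643]
tcp_rot: [-179.1, -0.3, 20.2]
contact_force: [0.0, -0.0, 0.4]
finger_gap: 0.0137
```

```bash
python3 s.py
```

```text
t 4.9 pos [0.4699 0.2348 0.1643] rot [-179.05   -0.29   20.2 ] M [-0.138  0.117 -0.316] F [ 0.01 -0.02  0.4 ] gap 0.0137 j [-60.  20.  34. 116. -16.  48. -87.] e7 -0.111
```

step_arm([
  {"dp": [0,0,0],"roll": 0.035},
  {"dp": [0,0,0],"roll": 0.035},
  {"dp": [0,0,0],"roll": 0.035},
])

```text
t: 5.2
tool_pos: [0.4698, 0.235, 0.1643]
tcp_rot: [-179.0, -0.3, 26.3]
contact_force: [-0.0, -0.4, -0.7]
finger_gap: 0.0134
```

```bash
python3 s.py
```

```text
t 5.2 pos [0.4698 0.235  0.1643] rot [-178.99   -0.29   26.3 ] M [-0.158  0.172 -0.315] F [-0.05 -0.43 -0.65] gap 0.0134 j [-59.  20.  32. 115. -16.  48. -81.] e7 -0.102
```

step_arm([
  {"dp": [0,0,0],"roll": 0.0},
])

```text
t: 5.3
tool_pos: [0.4698, 0.2351, 0.1643]
tcp_rot: [-179.0, -0.3, 26.3]
contact_force: [0.1, -0.4, 0.1]
finger_gap: 0.0136
```

```bash
python3 s.py
```

```text
t 5.3 pos [0.4698 0.2351 0.1643] rot [-178.98   -0.29   26.3 ] M [-0.262  0.123 -0.056] F [ 0.11 -0.43  0.12] gap 0.0136 j [-59.  20.  32. 115. -16.  48. -81.] e7 0.411
```

step_arm([
  {"dp": [0,0,0],"roll": 0.035},
  {"dp": [0,0,0],"roll": 0.035},
])

```text
t: 5.5
tool_pos: [0.4698, 0.2352, 0.1643]
tcp_rot: [-179.0, -0.3, 30.2]
contact_force: [-0.3, -0.1, -0.1]
finger_gap: 0.0135
```

```bash
python3 s.py
```

```text
t 5.5 pos [0.4698 0.2352 0.1643] rot [-178.95   -0.29   30.23] M [-0.186  0.138 -0.305] F [-0.26 -0.09 -0.05] gap 0.0135 j [-58.  20.  31. 115. -15.  48. -78.] e7 -0.094
```

step_arm([
  {"dp": [0,0,0],"roll": 0.035},
])

```text
t: 5.6
tool_pos: [0.4697, 0.2352, 0.1643]
tcp_rot: [-178.9, -0.3, 32.2]
contact_force: [0.4, -0.2, 0.7]
finger_gap: 0.0139
```

```bash
python3 s.py
```

```text
t 5.6 pos [0.4697 0.2352 0.1643] rot [-178.94   -0.29   32.22] M [-0.152  0.174 -0.309] F [ 0.45 -0.25  0.69] gap 0.0139 j [-58.  20.  31. 115. -15.  48. -76.] e7 -0.1
```

step_arm([
  {"dp": [0,0,0],"roll": 0.035},
])

```text
t: 5.7
tool_pos: [0.4697, 0.2353, 0.1643]
tcp_rot: [-178.9, -0.3, 34.2]
contact_force: [-0.3, 0.2, 1.4]
finger_gap: 0.014
```

```bash
python3 s.py
```

```text
t 5.7 pos [0.4697 0.2353 0.1643] rot [-178.92   -0.3    34.21] M [-0.174  0.129 -0.304] F [-0.29  0.21  1.42] gap 0.014 j [-57.  20.  30. 115. -15.  48. -74.] e7 -0.094
```

step_arm([
  {"dp": [0,0,0],"roll": 0.035},
])

```text
t: 5.8
tool_pos: [0.4697, 0.2354, 0.1643]
tcp_rot: [-178.9, -0.3, 36.2]
contact_force: [-0.2, 0.4, 0.6]
finger_gap: 0.0139
```

```bash
python3 s.py
```

```text
t 5.8 pos [0.4697 0.2354 0.1643] rot [-178.91   -0.3    36.2 ] M [-0.203  0.1   -0.378] F [-0.15  0.39  0.63] gap 0.0139 j [-57.  20.  30. 115. -15.  48. -73.] e7 -0.086
```

step_arm([
  {"dp": [0,0,0],"roll": 0.035},
])

```text
t: 5.9
tool_pos: [0.4696, 0.2354, 0.1643]
tcp_rot: [-178.9, -0.3, 38.2]
contact_force: [-0.6, -0.1, 0.4]
finger_gap: 0.0137
```

```bash
python3 s.py; python3 look.py pics/w4.png
```

```text
t 5.9 pos [0.4696 0.2354 0.1643] rot [-178.9   -0.3   38.2] M [-0.204  0.161 -0.316] F [-0.64 -0.1   0.4 ] gap 0.0137 j [-57.  20.  29. 115. -15.  48. -71.] e7 -0.089
```

View pics/w4.png

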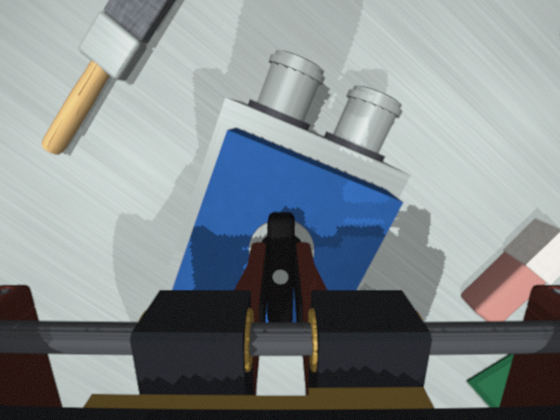

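The knob follows the jaws (bar upright at (281,270)) and the cap stays put. Continuing.

step_arm([
  {"dp": [0,0,0],"roll": 0.035},
])

```text
t: 6.05
tool_pos: [0.4696, 0.2355, 0.1643]
tcp_rot: [-178.9, -0.3, 40.2]
contact_force: [-0.9, 1.3, 0.7]
finger_gap: 0.0138
```

```bash
python3 s.py
```

```text
t 6.05 pos [0.4696 0.2355 0.1643] rot [-178.89   -0.3    40.23] M [-0.214  0.149 -0.288] F [-0.9   1.25  0.69] gap 0.0138 j [-56.  20.  29. 115. -14.  48. -69.] e7 -0.296
```

step_arm([
  {"dp": [0,0,0],"roll": 0.035},
])

```text
t: 6.15
tool_pos: [0.4696, 0.2355, 0.1643]
tcp_rot: [-178.9, -0.3, 42.2]
contact_force: [-0.5, 0.5, 0.3]
finger_gap: 0.0139
```

```bash
python3 s.py
```

```text
t 6.15 pos [0.4696 0.2355 0.1643] rot [-178.87   -0.3    42.2 ] M [-0.186  0.111 -0.317] F [-0.48  0.55  0.3 ] gap 0.0139 j [-56.  20.  28. 115. -14.  48. -67.] e7 -0.072
```

step_arm([
  {"dp": [0,0,0],"roll": 0.035},
])

```text
t: 6.25
tool_pos: [0.4695, 0.2356, 0.1643]
tcp_rot: [-178.9, -0.3, 44.2]
contact_force: [-0.2, -1.3, -0.2]
finger_gap: 0.0132
```

```bash
python3 s.py
```

```text
t 6.25 pos [0.4695 0.2356 0.1643] rot [-178.86   -0.3    44.17] M [-0.214  0.142 -0.297] F [-0.2  -1.32 -0.21] gap 0.0132 j [-56.  20.  28. 115. -14.  48. -65.] e7 -0.09
```

step_arm([
  {"dp": [0,0,0],"roll": 0.035},
])

```text
t: 6.35
tool_pos: [0.4694, 0.2357, 0.1643]
tcp_rot: [-178.9, -0.3, 46.1]
contact_force: [-0.2, 0.9, 0.9]
finger_gap: 0.0135
```

```bash
python3 s.py
```

```text
t 6.35 pos [0.4694 0.2357 0.1643] rot [-178.85   -0.3    46.14] M [-0.221  0.042 -0.304] F [-0.24  0.95  0.85] gap 0.0135 j [-55.  20.  28. 115. -14.  48. -64.] e7 -0.092
```

step_arm([
  {"dp": [0,0,0],"roll": 0.035},
])

```text
t: 6.45
tool_pos: [0.4695, 0.2357, 0.1643]
tcp_rot: [-178.8, -0.3, 48.1]
contact_force: [-0.7, 0.6, -0.7]
finger_gap: 0.0134
```

```bash
python3 s.py
```

```text
t 6.45 pos [0.4695 0.2357 0.1643] rot [-178.84   -0.31   48.11] M [-0.187  0.014 -0.347] F [-0.75  0.61 -0.68] gap 0.0134 j [-55.  20.  27. 115. -13.  48. -62.] e7 -0.089
```

step_arm([
  {"dp": [0,0,0],"roll": 0.035},
])

```text
t: 6.55
tool_pos: [0.4694, 0.2358, 0.1643]
tcp_rot: [-178.8, -0.3, 50.1]
contact_force: [-0.3, -0.2, -0.5]
finger_gap: 0.0137
```

```bash
python3 s.py
```

```text
t 6.55 pos [0.4694 0.2358 0.1643] rot [-178.83   -0.3    50.08] M [-0.187  0.092 -0.291] F [-0.31 -0.25 -0.49] gap 0.0137 j [-54.  20.  27. 115. -13.  48. -60.] e7 -0.087
```

step_arm([
  {"dp": [0,0,0],"roll": 0.035},
])

```text
t: 6.65
tool_pos: [0.4693, 0.2358, 0.1643]
tcp_rot: [-178.8, -0.3, 52.1]
contact_force: [-0.5, -0.1, 0.7]
finger_gap: 0.0139
```

```bash
python3 s.py
```

```text
t 6.65 pos [0.4693 0.2358 0.1643] rot [-178.82   -0.31   52.05] M [-0.121  0.099 -0.3  ] F [-0.54 -0.05  0.73] gap 0.0139 j [-54.  20.  26. 115. -13.  48. -58.] e7 -0.088
```

step_arm([
  {"dp": [0,0,0],"roll": 0.035},
])

```text
t: 6.75
tool_pos: [0.4693, 0.2358, 0.1643]
tcp_rot: [-178.8, -0.3, 54.0]
contact_force: [-0.7, -0.3, 0.1]
finger_gap: 0.0137
```

```bash
python3 s.py
```

```text
t 6.75 pos [0.4693 0.2358 0.1643] rot [-178.8    -0.31   54.02] M [-0.223  0.095 -0.342] F [-0.69 -0.29  0.15] gap 0.0137 j [-54.  20.  26. 115. -13.  48. -57.] e7 -0.088
```

step_arm([
  {"dp": [0,0,0],"roll": 0.035},
])

```text
t: 6.85
tool_pos: [0.4692, 0.2359, 0.1643]
tcp_rot: [-178.8, -0.3, 56.0]
contact_force: [-1.0, -0.7, 0.9]
finger_gap: 0.0136
```

```bash
python3 s.py
```

```text
t 6.85 pos [0.4692 0.2359 0.1643] rot [-178.79   -0.31   55.99] M [-0.254  0.066 -0.301] F [-0.96 -0.69  0.87] gap 0.0136 j [-53.  20.  25. 115. -13.  48. -55.] e7 -0.089
```

step_arm([
  {"dp": [0,0,0],"roll": 0.035},
])

```text
t: 6.95
tool_pos: [0.4692, 0.2359, 0.1643]
tcp_rot: [-178.8, -0.3, 58.0]
contact_force: [-1.1, 0.1, 0.2]
finger_gap: 0.014
```

```bash
python3 s.py
```

```text
t 6.95 pos [0.4692 0.2359 0.1643] rot [-178.78   -0.31   57.96] M [-0.179  0.081 -0.328] F [-1.1   0.12  0.16] gap 0.014 j [-53.  20.  25. 115. -12.  48. -53.] e7 -0.09
```

step_arm([
  {"dp": [0,0,0],"roll": 0.035},
])

```text
t: 7.05
tool_pos: [0.4691, 0.236, 0.1643]
tcp_rot: [-178.8, -0.3, 59.9]
contact_force: [-0.4, -0.6, -0.5]
finger_gap: 0.0137
```

```bash
python3 s.py
```

```text
t 7.05 pos [0.4691 0.236  0.1643] rot [-178.77   -0.31   59.93] M [-0.213  0.13  -0.294] F [-0.42 -0.55 -0.49] gap 0.0137 j [-53.  19.  24. 115. -12.  48. -51.] e7 -0.087
```

step_arm([
  {"dp": [0,0,0],"roll": 0.035},
])

```text
t: 7.15
tool_pos: [0.4691, 0.236, 0.1643]
tcp_rot: [-178.8, -0.3, 61.9]
contact_force: [-0.1, 0.3, 0.3]
finger_gap: 0.0137
```

```bash
python3 s.py
```

```text
t 7.15 pos [0.4691 0.236  0.1643] rot [-178.76   -0.32   61.9 ] M [-0.17   0.012 -0.318] F [-0.11  0.27  0.3 ] gap 0.0137 j [-52.  19.  24. 115. -12.  49. -50.] e7 -0.084
```

step_arm([
  {"dp": [0,0,0],"roll": 0.035},
])

```text
t: 7.25
tool_pos: [0.469, 0.2361, 0.1643]
tcp_rot: [-178.7, -0.3, 63.9]
contact_force: [0.0, -0.6, 0.2]
finger_gap: 0.0136
```

```bash
python3 s.py
```

```text
t 7.25 pos [0.469  0.2361 0.1643] rot [-178.75   -0.32   63.87] M [-0.182  0.065 -0.295] F [ 0.03 -0.58  0.17] gap 0.0136 j [-52.  19.  23. 115. -12.  49. -48.] e7 -0.082
```

step_arm([
  {"dp": [0,0,0],"roll": 0.035},
])

```text
t: 7.35
tool_pos: [0.469, 0.2361, 0.1643]
tcp_rot: [-178.7, -0.3, 65.8]
contact_force: [-0.4, -0.1, 0.6]
finger_gap: 0.0136
```

```bash
python3 s.py
```

```text
t 7.35 pos [0.469  0.2361 0.1643] rot [-178.74   -0.33   65.84] M [-0.251  0.029 -0.329] F [-0.41 -0.09  0.6 ] gap 0.0136 j [-52.  19.  23. 114. -12.  49. -46.] e7 -0.083
```

step_arm([
  {"dp": [0,0,0],"roll": 0.035},
])

```text
t: 7.45
tool_pos: [0.4689, 0.2361, 0.1643]
tcp_rot: [-178.7, -0.3, 67.8]
contact_force: [-1.0, -0.2, 0.3]
finger_gap: 0.0135
```

```bash
python3 s.py
```

```text
t 7.45 pos [0.4689 0.2361 0.1643] rot [-178.73   -0.33   67.8 ] M [-0.212  0.075 -0.305] F [-1.   -0.24  0.31] gap 0.0135 j [-51.  19.  23. 114. -11.  49. -44.] e7 -0.083
```

step_arm([
  {"dp": [0,0,0],"roll": 0.035},
])

```text
t: 7.55
tool_pos: [0.4689, 0.2362, 0.1643]
tcp_rot: [-178.7, -0.3, 69.8]
contact_force: [0.0, 0.7, -0.3]
finger_gap: 0.0136
```

```bash
python3 s.py
```

```text
t 7.55 pos [0.4689 0.2362 0.1643] rot [-178.71   -0.33   69.77] M [-0.177  0.068 -0.325] F [ 0.02  0.72 -0.31] gap 0.0136 j [-51.  19.  22. 114. -11.  49. -43.] e7 -0.088
```

step_arm([
  {"dp": [0,0,0],"roll": 0.035},
])

```text
t: 7.65
tool_pos: [0.4688, 0.2362, 0.1643]
tcp_rot: [-178.7, -0.3, 71.7]
contact_force: [-1.9, -0.2, 0.5]
finger_gap: 0.0136
```

```bash
python3 s.py
```

```text
t 7.65 pos [0.4688 0.2362 0.1643] rot [-178.7    -0.34   71.74] M [-0.227  0.02  -0.337] F [-1.9  -0.16  0.54] gap 0.0136 j [-51.  19.  22. 114. -11.  49. -41.] e7 -0.088
```

step_arm([
  {"dp": [0,0,0],"roll": 0.035},
])

```text
t: 7.75
tool_pos: [0.4687, 0.2362, 0.1643]
tcp_rot: [-178.7, -0.3, 73.7]
contact_force: [-0.4, -1.4, 1.3]
finger_gap: 0.0135
```

```bash
python3 s.py
```

```text
t 7.75 pos [0.4687 0.2362 0.1643] rot [-178.69   -0.34   73.71] M [-0.197  0.038 -0.266] F [-0.37 -1.45  1.29] gap 0.0135 j [-50.  19.  21. 114. -11.  49. -39.] e7 -0.086
```

step_arm([
  {"dp": [0,0,0],"roll": 0.035},
])

```text
t: 7.85
tool_pos: [0.4687, 0.2363, 0.1643]
tcp_rot: [-178.7, -0.3, 75.7]
contact_force: [-0.3, -0.8, 0.9]
finger_gap: 0.0135
```

```bash
python3 s.py
```

```text
t 7.85 pos [0.4687 0.2363 0.1643] rot [-178.68   -0.35   75.67] M [-0.279 -0.009 -0.317] F [-0.31 -0.8   0.93] gap 0.0135 j [-50.  19.  21. 114. -11.  49. -37.] e7 -0.081
```

step_arm([
  {"dp": [0,0,0],"roll": 0.035},
])

```text
t: 7.95
tool_pos: [0.4686, 0.2363, 0.1643]
tcp_rot: [-178.7, -0.3, 77.6]
contact_force: [-0.8, -0.6, 1.2]
finger_gap: 0.0136
```

```bash
python3 s.py
```

```text
t 7.95 pos [0.4686 0.2363 0.1643] rot [-178.67   -0.35   77.64] M [-0.219  0.012 -0.263] F [-0.79 -0.56  1.2 ] gap 0.0136 j [-50.  19.  20. 114. -10.  49. -36.] e7 -0.085
```

step_arm([
  {"dp": [0,0,0],"roll": 0.035},
])

```text
t: 8.05
tool_pos: [0.4686, 0.2363, 0.1643]
tcp_rot: [-178.7, -0.4, 79.6]
contact_force: [-2.1, 0.5, 0.3]
finger_gap: 0.0139
```

```bash
python3 s.py
```

```text
t 8.05 pos [0.4686 0.2363 0.1643] rot [-178.66   -0.36   79.61] M [-0.215  0.    -0.34 ] F [-2.13  0.52  0.33] gap 0.0139 j [-49.  19.  20. 114. -10.  49. -34.] e7 -0.086
```

step_arm([
  {"dp": [0,0,0],"roll": 0.035},
])

```text
t: 8.15
tool_pos: [0.4685, 0.2363, 0.1643]
tcp_rot: [-178.6, -0.4, 81.6]
contact_force: [-0.5, -0.4, 1.6]
finger_gap: 0.0141
```

```bash
python3 s.py
```

```text
t 8.15 pos [0.4685 0.2363 0.1643] rot [-178.65   -0.36   81.58] M [-0.158  0.012 -0.342] F [-0.52 -0.42  1.62] gap 0.0141 j [-49.  19.  20. 114. -10.  49. -32.] e7 -0.098
```

step_arm([
  {"dp": [0.0003,-0.0003,0],"roll": 0.035},
])

```text
t: 8.25
tool_pos: [0.4684, 0.2363, 0.1643]
tcp_rot: [-178.6, -0.4, 83.6]
contact_force: [-2.4, 1.2, 2.1]
finger_gap: 0.0134
```

```bash
python3 s.py
```

```text
t 8.25 pos [0.4684 0.2363 0.1643] rot [-178.61   -0.38   83.56] M [ 0.069  0.259 -0.152] F [-2.4   1.16  2.1 ] gap 0.0134 j [-49.  19.  19. 114. -10.  49. -30.] e7 -0.224
```

step_arm([
  {"dp": [0.0003,-0.0003,0],"roll": 0.035},
])

```text
t: 8.35
tool_pos: [0.4684, 0.2364, 0.1644]
tcp_rot: [-178.6, -0.4, 85.6]
contact_force: [-2.3, -0.4, 1.6]
finger_gap: 0.0135
```

```bash
python3 s.py
```

```text
t 8.35 pos [0.4684 0.2364 0.1644] rot [-178.57   -0.39   85.58] M [-0.077  0.128 -0.049] F [-2.25 -0.37  1.64] gap 0.0135 j [-48.  19.  19. 114. -10.  49. -28.] e7 -0.367
```

step_arm([
  {"dp": [0,0,0],"roll": 0.035},
])

```text
t: 8.45
tool_pos: [0.4683, 0.2364, 0.1644]
tcp_rot: [-178.6, -0.4, 87.6]
contact_force: [-0.2, -0.7, 0.8]
finger_gap: 0.0135
```

```bash
python3 s.py
```

```text
t 8.45 pos [0.4683 0.2364 0.1644] rot [-178.57   -0.38   87.6 ] M [-0.267 -0.096 -0.046] F [-0.21 -0.69  0.82] gap 0.0135 j [-48.  19.  18. 114.  -9.  49. -27.] e7 -0.315
```

step_arm([
  {"dp": [0,0,0],"roll": 0.035},
])

```text
t: 8.55
tool_pos: [0.4682, 0.2364, 0.1645]
tcp_rot: [-178.6, -0.4, 89.6]
contact_force: [-0.7, 0.5, 0.3]
finger_gap: 0.0134
```

```bash
python3 s.py
```

```text
t 8.55 pos [0.4682 0.2364 0.1645] rot [-178.57   -0.38   89.61] M [-0.28  -0.046 -0.082] F [-0.71  0.46  0.27] gap 0.0134 j [-48.  19.  18. 114.  -9.  49. -25.] e7 -0.319
```

step_arm([
  {"dp": [0,0,0],"roll": 0.025},
])

```text
t: 8.65
tool_pos: [0.4682, 0.2363, 0.1645]
tcp_rot: [-178.6, -0.4, 91.1]
contact_force: [-0.9, -0.3, 0.6]
finger_gap: 0.0136
```

```bash
python3 s.py
```

```text
t 8.65 pos [0.4682 0.2363 0.1645] rot [-178.57   -0.38   91.06] M [-0.284 -0.068 -0.024] F [-0.87 -0.28  0.61] gap 0.0136 j [-47.  19.  18. 114.  -9.  49. -24.] e7 -0.117
```

step_arm([
  {"dp": [0,0,0],"roll": 0},
  {"dp": [0,0,0],"roll": 0},
])

```text
t: 8.85
tool_pos: [0.4682, 0.2363, 0.1645]
tcp_rot: [-178.6, -0.4, 91.0]
contact_force: [-0.6, -0.2, 0.8]
finger_gap: 0.0135
```

```bash
python3 s.py
```

```text
t 8.85 pos [0.4682 0.2363 0.1645] rot [-178.57   -0.37   90.99] M [-0.285 -0.058  0.018] F [-0.63 -0.15  0.79] gap 0.0135 j [-47.  19.  18. 114.  -9.  49. -24.] e7 0.01
```

step_arm([
  {"dp": [0,0,0.001],"roll": 0},
])

```text
t: 8.95
tool_pos: [0.4681, 0.2362, 0.1652]
tcp_rot: [-178.6, -0.4, 91.0]
contact_force: [-0.2, 0.3, -5.0]
finger_gap: 0.0141
```

```bash
python3 s.py
```

```text
t 8.95 pos [0.4681 0.2362 0.1652] rot [-178.56   -0.36   90.95] M [-0.115  0.046  0.035] F [-0.17  0.33 -4.99] gap 0.0141 j [-47.  19.  18. 114.  -9.  49. -24.] e7 0.023
```

step_arm([
  {"dp": [0,0,0.001],"roll": 0},
])

```text
t: 9.05
tool_pos: [0.4676, 0.236, 0.1657]
tcp_rot: [-178.5, -0.3, 90.9]
contact_force: [0.5, 0.6, -4.7]
finger_gap: 0.0136
```

```bash
python3 s.py
```

```text
t 9.05 pos [0.4676 0.236  0.1657] rot [-178.49   -0.31   90.93] M [-0.019 -0.094 -0.068] F [ 0.48  0.64 -4.66] gap 0.0136 j [-47.  19.  18. 114.  -9.  49. -24.] e7 0.02
```

The lift takes only the cap's weight (about 5 N). Continuing gently.

step_arm([
  {"dp": [0.0003,0.0002,0.002],"roll": 0.001},
  {"dp": [0.0003,0.0002,0.002],"roll": 0.001},
])

```text
t: 9.25
tool_pos: [0.4677, 0.2362, 0.1691]
tcp_rot: [-178.4, -0.3, 91.0]
contact_force: [0.4, 0.1, -5.1]
finger_gap: 0.0136
```

```bash
python3 s.py
```

```text
t 9.25 pos [0.4677 0.2362 0.1691] rot [-178.43   -0.26   91.03] M [-0.063 -0.11  -0.012] F [ 0.43  0.07 -5.06] gap 0.0136 j [-48.  19.  18. 114.  -9.  50. -24.] e7 0.028
```

step_arm([
  {"dp": [0.0003,0.0002,0.002],"roll": 0.0},
  {"dp": [0.0003,0.0002,0.002],"roll": 0.0},
])

```text
t: 9.45
tool_pos: [0.4678, 0.2365, 0.1731]
tcp_rot: [-178.4, -0.2, 91.0]
contact_force: [0.2, -0.7, -4.4]
finger_gap: 0.0135
```

```bash
python3 s.py
```

```text
t 9.45 pos [0.4678 0.2365 0.1731] rot [-178.36   -0.23   91.03] M [-0.066  0.033  0.002] F [ 0.21 -0.73 -4.42] gap 0.0135 j [-48.  19.  18. 113.  -9.  51. -24.] e7 0.016
```

step_arm([
  {"dp": [0.0002,0.0,0.003],"roll": 0.0},
  {"dp": [0.0002,0,0.003],"roll": 0.0},
  {"dp": [0.0002,0,0.003],"roll": 0.0},
])

```text
t: 9.75
tool_pos: [0.4681, 0.2364, 0.1827]
tcp_rot: [-178.3, -0.2, 91.0]
contact_force: [-0.5, 0.2, -4.0]
finger_gap: 0.0134
```

```bash
python3 s.py
```

```text
t 9.75 pos [0.4681 0.2364 0.1827] rot [-178.31   -0.21   91.03] M [-0.102 -0.017  0.04 ] F [-0.48  0.19 -3.98] gap 0.0134 j [-48.  18.  18. 113.  -8.  52. -24.] e7 0.023
```

step_arm([
  {"dp": [0.0002,0.0,0.004],"roll": 0.0},
  {"dp": [0.0002,0,0.004],"roll": 0.0},
  {"dp": [0.0002,0,0.004],"roll": 0.0},
])

```text
t: 10.05
tool_pos: [0.4686, 0.2363, 0.1957]
tcp_rot: [-178.3, -0.2, 91.0]
contact_force: [0.1, 0.3, -4.6]
finger_gap: 0.0138
```

```bash
python3 s.py
```

```text
t 10.05 pos [0.4686 0.2363 0.1957] rot [-178.3    -0.21   91.02] M [ 0.004 -0.051 -0.058] F [ 0.06  0.31 -4.6 ] gap 0.0138 j [-48.  17.  18. 112.  -8.  53. -25.] e7 0.031
```

step_arm([
  {"dp": [0,0,0.008],"roll": 0.0},
  {"dp": [0,0,0.01],"roll": 0.0},
  {"dp": [0,0,0.01],"roll": 0.0},
  {"dp": [0,0,0.005],"roll": 0.0},
])

```text
t: 10.45
tool_pos: [0.4687, 0.2362, 0.232]
tcp_rot: [-178.3, -0.2, 91.0]
contact_force: [1.4, 0.3, -4.5]
finger_gap: 0.0134
```

```bash
python3 s.py; python3 - <<'E'
from h import *
for n in("scene","top"):
    p,d=capture(n); cv2.imwrite(f"pics/{n}5.png",p)
    if n=="scene": s=p
    else: t=p
cv2.imwrite("pics/c5.png",np.hstack([cv2.resize(s[100:300,250:450],(400,400)),cv2.resize(t[120:320,100:300],(400,400))]))
E
```

```text
t 10.45 pos [0.4687 0.2362 0.232 ] rot [-178.33   -0.22   91.01] M [-0.001 -0.026 -0.011] F [ 1.37  0.26 -4.48] gap 0.0134 j [-49.  14.  19. 110.  -7.  58. -26.] e7 0.016
```

View pics/c5.png

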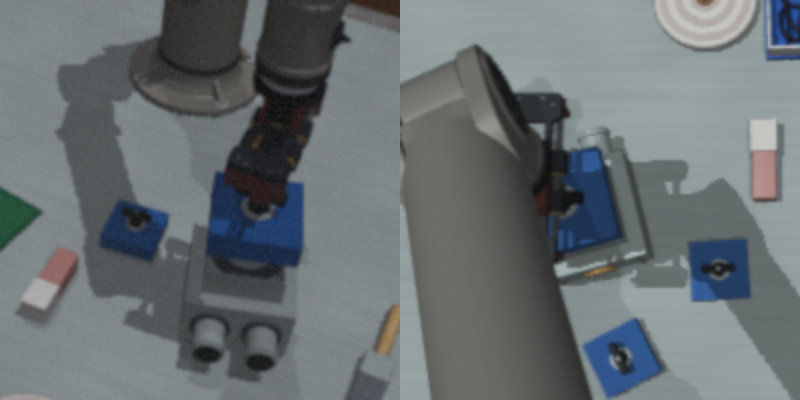

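The cap hangs level, clear of the neck at (258,215) in the left half of the crop. Carrying it to the mat.

step_arm([
  {"dp": [0.001,-0.01,0],"roll": 0},
  {"dp": [0.002,-0.02,0],"roll": 0},
  {"dp": [0.0025,-0.027,0],"roll": 0},
  {"dp": [0.0025,-0.027,0],"roll": 0},
  {"dp": [0.0025,-0.027,0],"roll": 0},
  {"dp": [0.0025,-0.027,0],"roll": 0},
  {"dp": [0.0025,-0.027,0],"roll": 0},
  {"dp": [0.0025,-0.027,0],"roll": 0},
  {"dp": [0.002,-0.02,0],"roll": 0},
])

```text
t: 11.45
tool_pos: [0.4849, 0.013, 0.2286]
tcp_rot: [-178.0, -0.1, 91.2]
contact_force: [0.4, 0.8, -4.2]
finger_gap: 0.0137
```

```bash
python3 s.py
```

```text
t 11.45 pos [0.4849 0.013  0.2286] rot [-1.7802e+02 -1.0000e-01  9.1250e+01] M [ 0.005 -0.    -0.023] F [ 0.4   0.75 -4.19] gap 0.0137 j [-32.  11.  26. 115.  -6.  57.  -1.] e7 -0.503
```

step_arm([
  {"dp": [0.003,-0.02,0],"roll": 0},
  {"dp": [0.0035,-0.027,0],"roll": 0},
  {"dp": [0.0035,-0.027,0],"roll": 0},
  {"dp": [0.0035,-0.027,0],"roll": 0},
  {"dp": [0.0035,-0.027,0],"roll": 0},
  {"dp": [0.0035,-0.027,0],"roll": 0},
  {"dp": [0.003,-0.025,0],"roll": 0},
  {"dp": [0.0025,-0.02,0],"roll": 0},
  {"dp": [0.001,-0.01,0],"roll": 0},
  {"dp": [0,0,0],"roll": 0},
])

```text
t: 12.45
tool_pos: [0.5039, -0.2159, 0.225]
tcp_rot: [-177.5, 0.0, 90.6]
contact_force: [-0.2, 1.5, -4.4]
finger_gap: 0.0135
```

```bash
python3 s.py
```

```text
t 12.45 pos [ 0.5039 -0.2159  0.225 ] rot [-1.7753e+02  3.0000e-02  9.0640e+01] M [-0.06  -0.002  0.034] F [-0.18  1.47 -4.38] gap 0.0135 j [-10.  19.  33. 107. -11.  59.  28.] e7 0.235
```

step_arm([
  {"dp": [0.002,0.002,-0.02],"roll": 0},
  {"dp": [0.002,0.002,-0.025],"roll": 0},
  {"dp": [0.002,0.002,-0.025],"roll": 0},
  {"dp": [0.001,0.001,-0.02],"roll": 0},
  {"dp": [0,0,-0.015],"roll": 0},
  {"dp": [0,0,-0.007],"roll": 0},
  {"dp": [0,0,0],"roll": 0},
])

```text
t: 13.15
tool_pos: [0.5109, -0.2002, 0.1086]
tcp_rot: [-177.5, -0.3, 91.1]
contact_force: [-0.3, 0.9, -4.6]
finger_gap: 0.0136
```

```bash
python3 s.py; python3 - <<'E'
from h import *
s,_=capture("scene"); t,_=capture("top")
cv2.imwrite("pics/c6.png",np.hstack([cv2.resize(s[100:300,150:350],(400,400)),cv2.resize(t[120:320,250:450],(400,400))]))
E
```

```text
t 13.15 pos [ 0.5109 -0.2002  0.1086] rot [-177.5    -0.32   91.08] M [-0.039  0.008  0.025] F [-0.29  0.88 -4.65] gap 0.0136 j [ -7.  28.  28. 113. -17.  46.  32.] e7 0.061
```

View pics/c6.png

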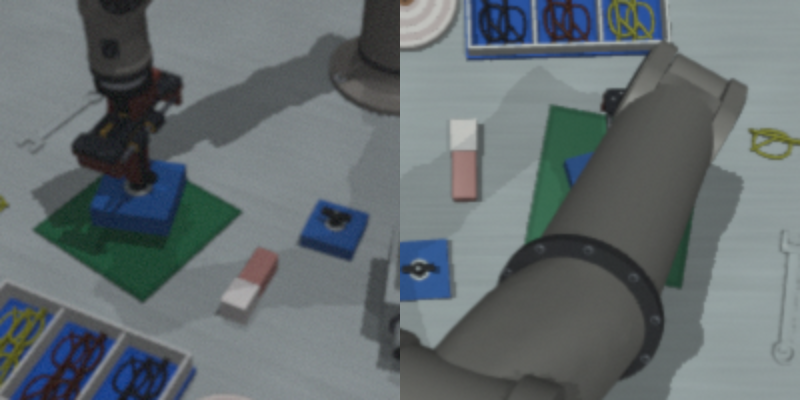

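The cap is over the mat (about (140,200) in the left half). Lowering the last 35 mm slowly.

step_arm([
  {"dp": [0,-0.004,-0.008],"roll": 0},
  {"dp": [0,-0.004,-0.008],"roll": 0},
  {"dp": [0,-0.001,-0.006],"roll": 0},
  {"dp": [0,0,-0.003],"roll": 0},
])

```text
t: 13.65
tool_pos: [0.5135, -0.2114, 0.0855]
tcp_rot: [-177.9, -0.2, 91.1]
contact_force: [0.0, -0.4, -5.0]
finger_gap: 0.0138
```

step_arm([
  {"dp": [0,0,-0.002],"roll": 0},
  {"dp": [0,0,-0.002],"roll": 0},
])

```text
t: 13.85
tool_pos: [0.5133, -0.2117, 0.0809]
tcp_rot: [-177.9, -0.2, 91.0]
contact_force: [-0.5, -1.0, -4.6]
finger_gap: 0.0136
```

```bash
python3 s.py
```

```text
t 13.85 pos [ 0.5133 -0.2117  0.0809] rot [-177.89   -0.22   91.01] M [-0.104 -0.006 -0.047] F [-0.49 -1.03 -4.62] gap 0.0136 j [ -5.  31.  27. 113. -19.  43.  34.] e7 -0.017
```

step_arm([
  {"dp": [0,0.0005,-0.002],"roll": 0},
  {"dp": [0,0.0005,-0.002],"roll": 0},
])

```text
t: 14.05
tool_pos: [0.5134, -0.2106, 0.0766]
tcp_rot: [-177.9, -0.2, 91.0]
contact_force: [-0.1, -0.4, -4.8]
finger_gap: 0.0135
```

step_arm([
  {"dp": [0,0,-0.001],"roll": 0},
])

```text
t: 14.15
tool_pos: [0.5134, -0.2104, 0.0755]
tcp_rot: [-177.9, -0.2, 91.0]
contact_force: [0.7, 0.6, -5.0]
finger_gap: 0.0138
```

step_arm([
  {"dp": [0,0,-0.001],"roll": 0},
])

```text
t: 14.25
tool_pos: [0.5135, -0.2103, 0.0744]
tcp_rot: [-177.9, -0.2, 91.0]
contact_force: [-1.5, -0.0, 0.0]
finger_gap: 0.0139
```

```bash
python3 s.py
```

```text
t 14.25 pos [ 0.5135 -0.2103  0.0744] rot [-177.9    -0.23   91.03] M [ 0.069  0.314 -0.014] F [-1.54 -0.01  0.05] gap 0.0139 j [ -5.  31.  26. 113. -19.  42.  35.] e7 0.002
```

Touchdown: the force went from -5 to 0 N. I go down a touch more, then release.

step_arm([
  {"dp": [0,0,-0.0006],"roll": 0},
])

```text
t: 14.35
tool_pos: [0.5133, -0.2104, 0.0741]
tcp_rot: [-177.9, -0.2, 91.0]
contact_force: [-4.0, 1.4, 3.1]
finger_gap: 0.0133
```

step_arm([
  {"dp": [0,0,0],"roll": 0},
  {"dp": [0,0,0],"roll": 0},
  {"dp": [0,0,0],"roll": 0},
  {"dp": [0,0,0],"roll": 0},
  {"dp": [0,0,0],"roll": 0},
], claw=0.045)

```text
t: 14.85
tool_pos: [0.5156, -0.2113, 0.0759]
tcp_rot: [-178.2, -0.1, 91.0]
contact_force: [0.1, 0.4, -0.5]
finger_gap: 0.0447
```

```bash
python3 s.py; python3 look.py pics/w7.png
```

```text
t 14.85 pos [ 0.5156 -0.2113  0.0759] rot [-1.7817e+02 -1.5000e-01  9.1020e+01] M [-0.08   0.021  0.019] F [ 0.05  0.44 -0.46] gap 0.0447 j [ -5.  31.  26. 113. -20.  42.  35.] e7 0.002
```

View pics/w7.png

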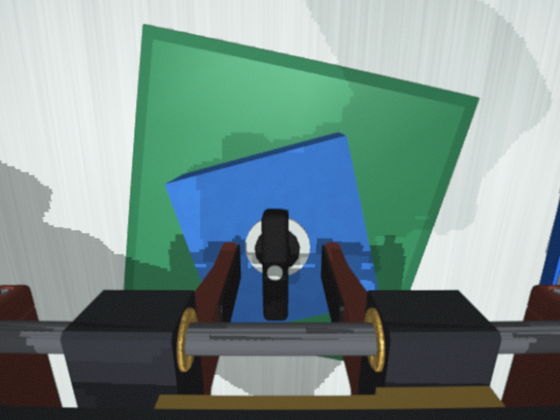

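The fingers are clear of the bar on both sides ((230,280) and (335,280)), and the cap sits on the mat. Rising straight up.

step_arm([
  {"dp": [0,0,0.01],"roll": 0},
  {"dp": [0,0,0.02],"roll": 0},
  {"dp": [0,0,0.03],"roll": 0},
  {"dp": [0,0,0.04],"roll": 0},
  {"dp": [0,0,0.04],"roll": 0},
  {"dp": [0,0,0.02],"roll": 0},
  {"dp": [0,0,0],"roll": 0},
  {"dp": [0,0,0],"roll": 0},
  {"dp": [0,0,0],"roll": 0},
])

```text
t: 15.8
tool_pos: [0.5133, -0.2115, 0.2446]
tcp_rot: [-178.1, -0.2, 90.9]
contact_force: [0.6, 0.2, 0.3]
finger_gap: 0.0451
```

```bash
python3 s.py; python3 - <<'E'
from h import *
st=manip.read_state(); p,d=capture("wrist"); s,_=capture("scene")
cv2.imwrite("pics/c8.png",np.hstack([cv2.resize(s,(400,300)),cv2.resize(p,(400,300))]))
P=cloud("wrist",d,st)
m=(P[...,2]>.028)&(P[...,2]<.045)&(d>0)&(np.hypot(P[...,0]-.513,P[...,1]+.21)<.085)
x=P[m]; r=cv2.minAreaRect(x[:,:2].astype(np.float32)*1000); print(r)
c=np.linalg.lstsq(np.c_[x[:,:2],np.ones(len(x))],x[:,2],rcond=None)[0]; print("tilt deg",np.degrees(np.hypot(c[0],c[1])),"z",np.median(x[:,2]))
hsv=cv2.cvtColor(p,cv2.COLOR_BGR2HSV); g=cv2.inRange(hsv,(60,90,30),(85,255,255))
E
```

```text
t 15.8 pos [ 0.5133 -0.2115  0.2446] rot [-1.7814e+02 -1.6000e-01  9.0930e+01] M [-0.084  0.026 -0.014] F [0.61 0.22 0.25] gap 0.0451 j [-11.  18.  33. 106. -11.  61.  27.] e7 -0.008
((513.6587524414062, -212.3622589111328), (111.00614929199219, 111.44855499267578), 16.106489181518555)
tilt deg 0.10638944696340248 z 0.03669286857968215
```

View pics/c8.png

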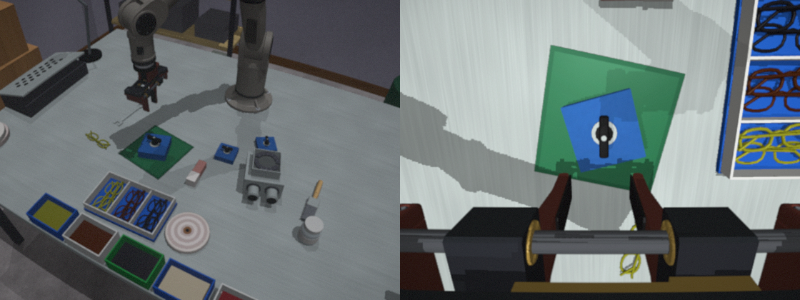

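The cap stands on the mat at (0.514, -0.212), about 5 mm from the mat's centre, with 0.1° tilt. The trap neck is open and everything else is where it was.

```bash
python3 -c "
from workcell import ticket
print(ticket.job_done())"
```

```text
the job is handed in; nothing more can be done
None
```

The dust trap is open, and its cap stands upright near the middle of the green mat. The job was handed in at about 16 s; no verdict is reported.

- **Turning the knob:** I gripped the T-bar and turned it about 77° anticlockwise. The measured moment held at about 0.31 N m while moving, above the 0.17 N m described. It fell away about 68 to 69° on from the start, and I stopped about 8° later, where it lay slack near zero.
- **Lifting:** The cap came off with about 5 N, which matches its weight alone, so I saw no sign of the catch being forced. I can't read the catch force itself.
- **Setting down:** The cap touched the mat gently, with about 3 N measured upwards on the tool at most. I then let go and raised the gripper clear.
- **Last checks:** The cap is about 5 mm from the mat's centre and tilted 0.1°. Its top reads 37 mm above the bench (38 mm expected), and the tool forces are about zero. By eye, the other things look unmoved; I did not measure them again.
- **Disagreements:** The wrist and top cameras differed by about 2 to 3 mm on where the bar was. The arm also drifted by up to about 1 cm in xy and 2.5° in tilt. I corrected the xy drift as I went; the tilt could not be steered.

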